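Set a bracket strip against the fence, holes overhanging for drilling

ROBOT

A 7-joint arm with a two-finger parallel gripper is mounted at the origin on the work surface. World frame = base frame: x ahead of the robot, y to its left, z up, the work surface at z = 0. Lengths are in m, angles in rad, forces in N, time in s.
With the tool pointing down it reaches from about 0.425 to 0.95 m from the base axis. Payload 4.7 kg.
Tool frame: the origin (TCP) lies between the finger pads; the fingertips stand 25 mm ahead of it and the grasp point (between the pads) lies 6 mm ahead of it; x points along the fingers, z is the direction in which the jaws open and shut, and the axes are right-handed (so a half turn about x gives the same grasp; the last joint's range is limited). The gripper opens to 85 mm and grips with 20 to 120 N. Pads are 22 mm wide; open, the fingers measure 114 mm over their backs; the gripper's body (76 mm by 85 mm) begins 54 mm behind the grasp point. The pads swing forward as they close: fully open they stand 13 mm farther back than shut.
Start: joints at [-1.148, 0.469, -0.049, 1.532, 0.024, 1.141, -0.082], TCP at [0.295, 0.607, 0.256] pointing down, gripper open.
Joint ranges: [-2.59, 2.59], [-0.33, 1.99], [-1.39, 1.29], [0.1, 2.45], [-1.04, 4.18], [0.21, 1.99], [-2.66, 2.66]. Speed limits (rad/s): [2.57, 2.57, 3.14, 3.14, 3.14, 3.14, 3.14].

INTERFACE

Orientations are given as a 3x3 rotation matrix whose columns are the frame's x, y, z axes.
In Python, from rig import * gives the robot as it stands. Calls block until the motion is done:
- movep(position, orientation): joint-space move of the TCP to a pose.
- move_l(position, attitude=None, feed=0.15, until_force=None): straight line of the TCP; attitude=None keeps the orientation; feed is the mean speed in m/s. With until_force (N) it stops when the force on the tool has changed by that much, and returns True; else False.
- move_joints(angles): joint-space move.
- command_gripper(opening, newtons=None): finger opening in m; newtons is the grip in N (None keeps the last); returns when the fingers have stopped.
- sleep(seconds).
- inverse_kinematics(position, orientation): joint angles nearest the present ones, or None.
- sense(): the state.
- camera(name): name is "scene" or "top" or "wrist"; returns (picture, depth): 480x640x3 uint8, red, green, blue; 480x640 float32, m along the optical axis (not along the pixel's ray), 0 where there is no reading.
- camera_params(name): a dict with "K" (3x3 intrinsics, pixels), "position" and "rotation" of the camera in the world; the wrist camera has in their place "tool_from_camera" (4x4, takes a point from camera to tool coordinates, whose origin is the TCP and whose axes are the tool frame's). Camera axes: x right, y down, z forward; pixel columns grow to the right and rows downward; lengths in m; the calibration is good to about 2 mm. The wrist camera is an equidistant fisheye: a pixel r from the principal point sees the ray r / f radians off the axis. A picture is of the moment at which its call begins: read the wrist's pose just before it. camera_params takes no time and is no camera call.
A pose or a line that the arm cannot do raises Unreachable and nothing moves.
- finish_job(): hands the job in, once; it reports no verdict.
The state is a dict: "time_s": time; "joint_pos": joint angles; "qd": joint speeds; "joint_efforts": joint torques, N m; "position": TCP position; "tcp_rot": TCP orientation; "wrist_force": force on the tool from outside, world axes, zero at the start; "ft_torque": the same for the moment, N m; "finger_gap": finger opening in m.
Only numpy, scipy, OpenCV 4.12 (cv2) and the standard library are available. Lean on these libraries where they do the work, as an engineer would, in place of code of your own. Each camera call takes 0.05 s, during which the arm holds its last target. There are 200 camera calls.

TASK

On the low wooden drilling block lies a flat steel strip with two bolt holes near one end. With the fingertips only, slide it so that one long side lies flush along the block's raised fence and its holed end sticks out 40 mm past the block's open end, ready to be drilled from below. Only push it: do not pinch, lift or tip it, leave everything else where it is, and finish with the hand clear.

Things in the scene. Friction and masses are not known exactly. Their poses are not given: they have to be found in the camera images.
- block: Fixed wooden block, 280 (x) x 180 (y) mm, top 40 mm above the table; place and heading vary. Origin: centre of underside. Steel fence along its +y side, rising 12 mm above the top; inner face at y = +78 mm. Open end: the face at x = +140. Its x points to the robot's right (world -y, within 18 degrees), its y away from the robot. An 18 mm high foot juts out at table level, x = -190 to -140, y = -65 to -35.
- block_lip (a point): Middle of the top edge of the block's open end: x = +140, y = 0, z = +40 mm in the block's frame; same axes as the block.
- strip: Loose steel strip flat on the block, 140 (x) x 60 (y) x 6 mm, 0.3 to 0.5 kg, two 12 mm holes 20 mm from its +x end. Origin: centre of underside. At the start +x points to the block's open end within 17 degrees and its centre is 30 to 56 mm short of flush with the fence. Flush: its centre line at block y = +48 mm; 40 mm overhang: origin at block x = +110. Slides at 2 to 6 N, up to 10 N to start it.
- strip_nose (a point): Middle of the strip's holed end, at its underside (x = +70 mm in the strip's frame).
- strip_tail (a point): Middle of the strip's plain end, at its underside (x = -70 mm in the strip's frame).
- socket: Bystander: steel wrench socket, 26 mm diameter, 38 mm tall, standing on the block near the corner of the open end that is away from the fence. Origin: centre of its underside.
- spare: Bystander: plain steel strip without holes, 110 x 30 x 6 mm, lying on the table behind the block. Origin: centre of its underside.
- cup: Bystander: small plastic cup, 64 mm across its rim, 45 mm tall, on the table. Origin: centre of its underside.
- driver: Bystander: screwdriver lying on the table to the left. Origin: on its underside.
- wrench: Bystander: spanner lying on the table to the right. Origin: on its underside.
- gun: Bystander: black cordless impact driver lying on its side behind the block on the right, about 70 mm high. Origin: underside of its motor housing.
There are look-alikes about, which are no part of the job. Leave any black or turquoise look-alike of the strip alone.

How it is judged:
At the end, for the whole second after the job is handed in: The strip rests flat on the block with its long side within 4 mm of the fence at both ends, and its holed end overhangs the open end by 40 mm, give or take 6 mm (x of strip_nose in the frame of block between 0.174 and 0.186 m and y of each of strip_nose, strip_tail in the frame of block above 0.044 m and z of strip in the frame of block between 0.037 and 0.043 m and angle between strip's own z axis and vertical below 0.05 rad and linear speed of strip below 0.01 m/s); the robot touches nothing.
It fails at once if the strip is lifted off the block or tipped (z of strip in the frame of block above 0.047 m or angle between strip's own z axis and vertical above 0.12 rad).
It fails at once if a bystander is shifted by more than 15 mm (distance of any of socket, spare, cup, driver, wrench, gun from where it was at the start of the episode above 0.015 m).
It also fails if it takes over 54 s, if anything falls off the work surface, if the arm or the gripper's body presses on something with over 40 N, if the wrist force passes 120 N, or if a joint passes its speed limit or range.

## Working session

There is one attempt and no reset: what is moved stays moved. The work goes in short steps, each a Python script; the robot and the scene stay as the last script left them, time stands still between calls to the robot, and variables do not carry over. Pictures are saved under pics/ and viewed, about 8 in all and at most 12, crops included, and the job is handed in when it is done.

```bash
mkdir -p pics; ls; python3 - <<'E'
from rig import *
import cv2,numpy as np
for n in ["scene","top"]:
    p,d=camera(n); cv2.imwrite(f"pics/{n}0.png",p[:,:,::-1]); np.save(f"pics/{n}0.npy",d)
    c=camera_params(n); print(n,c["K"].tolist(),np.round(c["position"],3),np.round(c["rotation"],3).tolist())
print(sense())
E
```

```text
pics
scene [[501.8890532900331, 0.0, 331.8882695385193], [0.0, 501.8890532900331, 242.84278717685103], [0.0, 0.0, 1.0]] [ 1.246 -0.325  0.535] [[0.443, 0.469, -0.764], [0.896, -0.25, 0.367], [-0.019, -0.847, -0.532]]
top [[606.3811613493726, 0.0, 318.64341755399494], [0.0, 606.3811613493726, 249.30960737744226], [0.0, 0.0, 1.0]] [0.291 0.015 1.443] [[0.015, -0.983, 0.184], [-1.0, -0.015, 0.002], [0.001, -0.184, -0.983]]
{'time_s': 0.1, 'joint_pos': array([-1.14792446,  0.4693543 , -0.04858563,  1.5335703 ,  0.02409479,
        1.14100501, -0.08229898]), 'qd': array([-1.67877433e-03, -7.97308830e-05,  1.04478251e-03, -5.98541035e-03,
       -1.47552888e-03, -5.93126272e-04, -3.18214800e-04]), 'joint_efforts': array([ 4.21473060e-04, -5.11511099e+01, -4.70022031e-02, -2.38389623e+01,
        1.07915571e-02,  4.38982272e-03, -4.03878291e-07]), 'position': array([0.29445835, 0.60685297, 0.25537243]), 'tcp_rot': array([[-7.09636902e-04, -8.99683504e-01,  4.36542196e-01],
       [-1.60146935e-03,  4.36542769e-01,  8.99682081e-01],
       [-9.99998466e-01, -6.06613422e-05, -1.75060241e-03]]), 'wrist_force': array([-0.72251981,  0.2281632 ,  0.19722319]), 'ft_torque': array([ 0.04112008,  0.02799399, -0.00494204]), 'finger_gap': 0.08518552286780656}
```

View pics/top0.png

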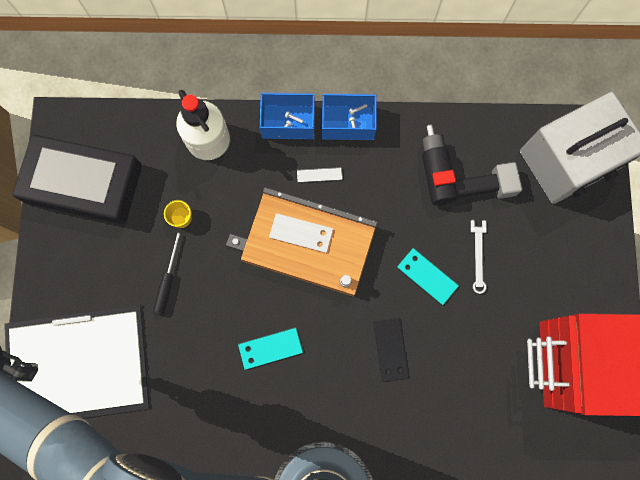

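View pics/scene0.png

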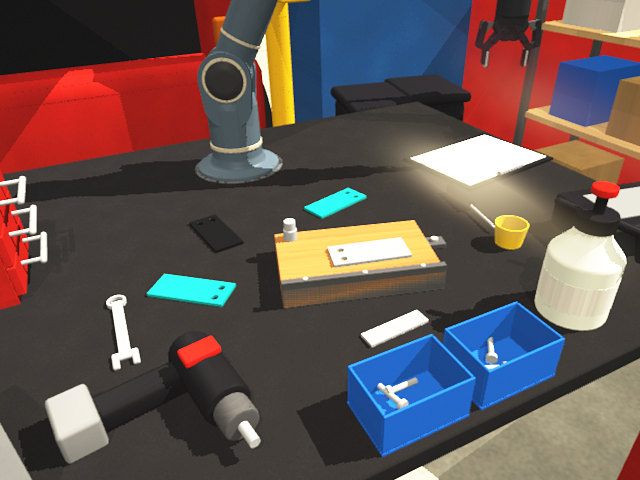

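The top view shows the block at about cols 240-378, rows 188-297. The strip is at (302,233) with its holes at (322,238), and the socket is at (346,281). I'll enlarge this area.

```bash
python3 - <<'E'
import cv2
p=cv2.imread("pics/top0.png")[180:305,220:390]
cv2.imwrite("pics/top0c.png",cv2.resize(p,None,fx=4.7,fy=4.7,interpolation=cv2.INTER_CUBIC))
E
```

```text
(no output)
```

View pics/top0c.png

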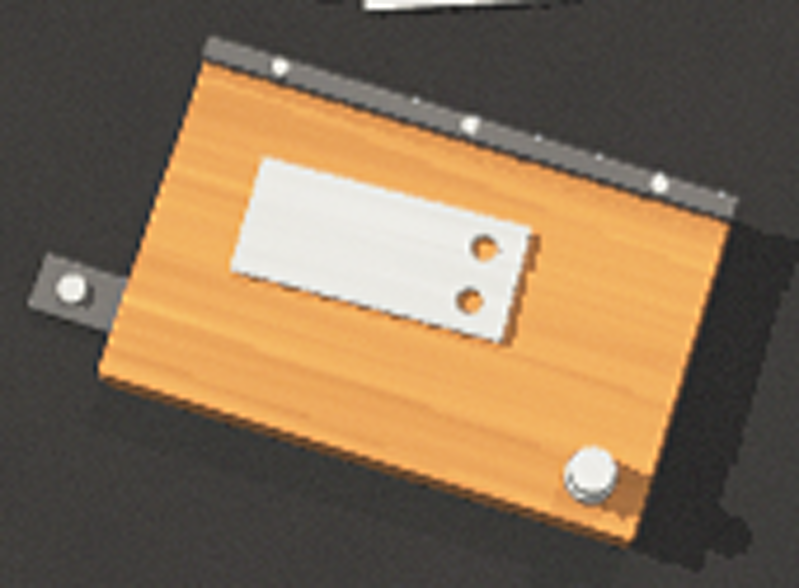

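The crop shows these features:
- **Wood corners (crop px):** near-left (100,377), near-right (632,543), fence-right (729,222), fence-left (204,64).
- **Strip top corners:** (262,157), (530,229), (505,343), (232,271).
- **Socket top:** about (592,468).

```bash
cat > h.py <<'E'
import numpy as np, cv2
def ray(c,px,z):
    K=c["K"];d=c["rotation"]@np.linalg.solve(K,np.array([px[0],px[1],1.]))
    return c["position"]+d*(z-c["position"][2])/d[2]
def fit(model,pts): # 2D rigid fit -> th,t,resid
    model=np.array(model,float);pts=np.array(pts,float);a=model-model.mean(0);b=pts-pts.mean(0)
    th=np.arctan2((a[:,0]*b[:,1]-a[:,1]*b[:,0]).sum(),(a*b).sum())
    R=np.array([[np.cos(th),-np.sin(th)],[np.sin(th),np.cos(th)]]);t=pts.mean(0)-R@model.mean(0)
    return th,t,pts-(model@R.T+t)
E
python3 - <<'E'
from rig import *
from h import *
c={k:np.array(v) for k,v in camera_params("top").items() if k in("K","position","rotation")}
f=lambda L,z:[ray(c,((u+.5)/4.7-.5+220,(v+.5)/4.7-.5+180),z)[:2] for u,v in L]
th,t,r=fit([(-.14,-.09),(.14,-.09),(.14,.078),(-.14,.078)],f([(100,377),(632,543),(729,222),(204,64)],.04))
print("block",np.degrees(th),t,(r*1e3).round(1).tolist())
sh,s,r=fit([(-.07,.03),(.07,.03),(.07,-.03),(-.07,-.03)],f([(262,157),(530,229),(505,343),(232,271)],.046))
print("strip",np.degrees(sh),s,(r*1e3).round(1).tolist())
R=np.array([[np.cos(th),-np.sin(th)],[np.sin(th),np.cos(th)]])
print("strip in block",R.T@(s-t),np.degrees(sh-th),"socket",R.T@(f([(592,468)],.078)[0]-t))
d=np.load("pics/top0.npy")
for u,v in [(300,230),(330,265),(346,280)]:
    p=ray(c,(u,v),0);o=c["position"];zc=d[v,u];D=c["rotation"]@np.linalg.solve(c["K"],[u,v,1.]);print(o+D*zc)
E
```

```text
block -106.41607697950242 [0.5738488  0.04173846] [[-0.8, -1.4], [-0.8, 1.4], [1.2, 0.6], [0.5, -0.6]]
strip -104.0046496607876 [0.59204814 0.06051069] [[0.8, 0.8], [-0.4, 1.1], [-0.5, -1.6], [0.1, -0.4]]
strip in block [-0.02315031  0.0121522 ] 2.411427318714819 socket [ 0.10913377 -0.06680946]
[0.59802326 0.06262852 0.04865121]
[ 0.51808143 -0.00915904  0.03389324]
[ 0.47639848 -0.04485125  0.08286313]
```

Block residuals are about 1 mm and the sizes match. The strip is at block (-23, +12) mm, yawed 2.4°. My plan is to push it flush against the fence with the open fingertips, then push its tail along +x.

```bash
cat >> h.py <<'E'
TH=np.radians(-106.416);T=np.array([.57385,.04174])
RB=np.array([[np.cos(TH),-np.sin(TH)],[np.sin(TH),np.cos(TH)]])
def W(x,y,z): # block mm -> world m
    p=RB@np.array([x,y])/1e3+T; return np.array([p[0],p[1],z])
def B(p): return RB.T@(np.asarray(p)[:2]-T)*1e3
def ori(deg): # jaw axis at deg in block frame
    a=TH+np.radians(deg); x=np.array([0,0,-1.]);z=np.array([np.cos(a),np.sin(a),0]);return np.stack([x,np.cross(z,x),z],1)
E
python3 - <<'E'
from rig import *
from h import *
command_gripper(.06)
o=ori(180)
movep(W(-23,-46,.16),o)
move_l(W(-23,-46,.09),feed=.15)
print(move_l(W(-23,-46,.04),feed=.03,until_force=4))
s=sense();print("touch z",s["position"][2],s["wrist_force"],s["finger_gap"])
z=s["position"][2]+.003
move_l(W(-23,-46,z),feed=.05)
s=sense();print(B(s["position"]),s["position"][2],s["wrist_force"],s["time_s"])
print(move_l(W(-23,14,z),feed=.03,until_force=16))
s=sense();print(B(s["position"]),s["position"][2],s["wrist_force"],RB.T@s["wrist_force"][:2],s["time_s"])
p,d=camera("top");cv2.imwrite("pics/top1.png",cv2.resize(p[160:310,200:400,::-1],None,fx=4,fy=4,interpolation=cv2.INTER_CUBIC))
E
```

```text
True
touch z 0.060009730033907034 [-0.85181477 -0.20871536  5.89202175] 0.060124678904524435
[-23.0503975  -45.91282668] 0.06297319716030936 [ 0.92691375 -0.20030617  0.14135851] 4.475
False
[-23.080524    10.38151462] 0.062407370396717884 [-9.16757843  2.89023509  4.6614217 ] [-0.18157167 -9.61067037] 6.625
```

View pics/top1.png

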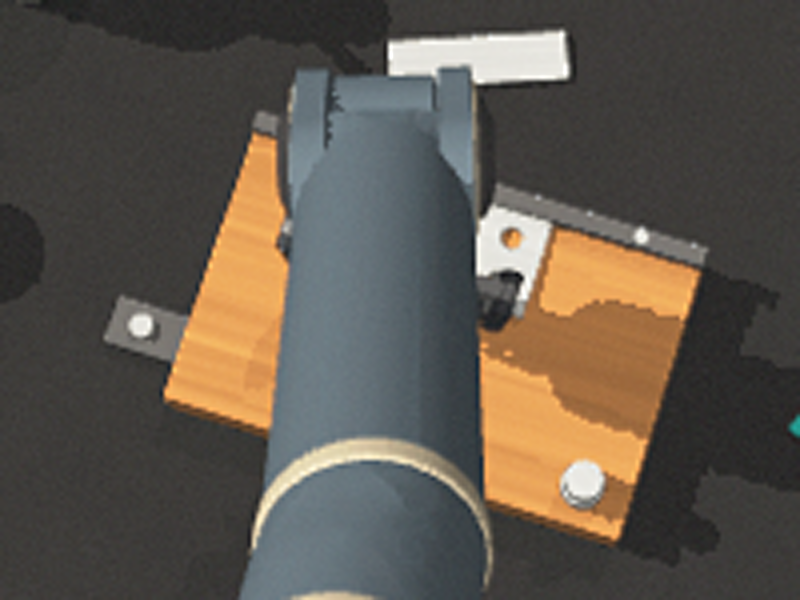

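The strip's nose now sits next to the fence at crop (515,210), and contact force is 9.6 N. I'll press a little further to confirm it is flush, then back off and push the tail.

```bash
python3 - <<'E'
from rig import *
from h import *
def st(m):
    s=sense();print(m,B(s["position"]).round(1),s["position"][2].round(4),(RB.T@s["wrist_force"][:2]).round(1),s["wrist_force"][2].round(1),round(s["time_s"],2));return s
z=sense()["position"][2]
print(move_l(W(-23,20,z),feed=.02,until_force=10));st("press")
move_l(W(-23,-15,z+.003),feed=.08)
move_l(W(-23,-15,.15),feed=.2)
command_gripper(.02)
o=None
for a in (90,-90):
    q=inverse_kinematics(W(-128,43,.15),ori(a)); print(a,q)
    if q is not None and (o is None): o=ori(a)
movep(W(-128,43,.15),o)
p,d=camera("top");cv2.imwrite("pics/top2.png",cv2.resize(p[160:310,200:400,::-1],None,fx=4,fy=4,interpolation=cv2.INTER_CUBIC))
st("above")
E
```

```text
True
press [-22.8   9.9] 0.0613 [-0.4 -1.5] -0.5 6.92
90 [-0.67395385  0.61035043  0.56291444  1.67700515 -0.38105707  0.9656815
 -0.25916624]
-90 [-0.16841293  0.56393962 -0.17912276  1.64371743  0.11781469  0.94450364
  2.46555087]
above [-127.4   43. ] 0.15 [-0.1  0. ] -0.2 9.78
```

View pics/top2.png

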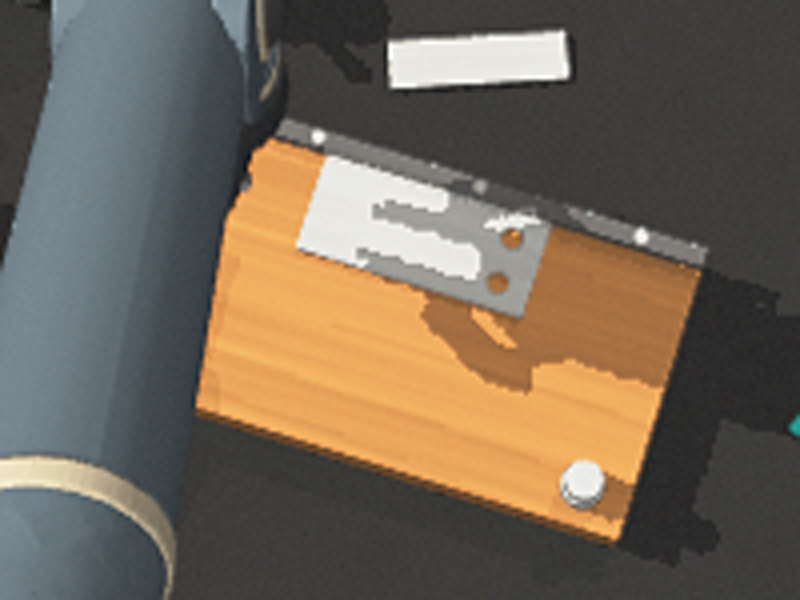

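The strip now lies along the fence, with its tail corners at crop (327,156) and (297,248) and its nose corners at (550,225) and (523,318). Next I'll push the tail along +x.

```bash
cat >> h.py <<'E'
def top_strip(L): # crop pixels (x4, off 200,160): tail-far,nose-far,nose-near,tail-near
    from rig import camera_params
    c={k:np.array(v) for k,v in camera_params("top").items() if k in("K","position","rotation")}
    P=[B(ray(c,((u+.5)/4-.5+200,(v+.5)/4-.5+160),.046)) for u,v in L]
    th,t,r=fit([(-70,30),(70,30),(70,-30),(-70,-30)],P); return t.round(1),np.degrees(th).round(2),r.round(1).tolist()
def st(m):
    from rig import sense
    s=sense();print(m,B(s["position"]).round(1),s["position"][2].round(4),(RB.T@s["wrist_force"][:2]).round(1),s["wrist_force"][2].round(1),round(s["time_s"],2));return s
E
python3 - <<'E'
from rig import *
from h import *
print(top_strip([(327,156),(550,225),(523,318),(297,248)]))
x0,y0=-124,43
move_l(W(x0,y0,.085),feed=.15)
print(move_l(W(x0,y0,.04),feed=.03,until_force=4)); s=st("touch")
z=s["position"][2]+.0025
move_l(W(x0,y0,z),feed=.05); st("up")
move_l(W(-60,y0,z),feed=.05); st("a")
move_l(W(0,y0,z),feed=.05); st("b")
move_l(W(20,y0,z),feed=.03); st("c")
p,d=camera("top");cv2.imwrite("pics/top3.png",cv2.resize(p[160:310,200:400,::-1],None,fx=4,fy=4,interpolation=cv2.INTER_CUBIC))
E
```

```text
(array([-22.6,  47.7]), np.float64(-0.17), [[-0.0, -0.4], [-1.0, -1.0], [0.4, 0.6], [0.5, 0.8]])
True
touch [-124.   43.] 0.0653 [ 0.2 -0.8] 5.0 11.17
up [-124.   43.] 0.0676 [-0.5  0. ] 0.3 11.42
a [-59.9  43.3] 0.0679 [0.5 0.2] 0.5 12.85
b [ 0.2 43.1] 0.0677 [ 0.2 -0.2] 0.5 14.2
c [20.5 43.2] 0.0678 [-0.2  0.7] 0.5 15.02
```

View pics/top3.png

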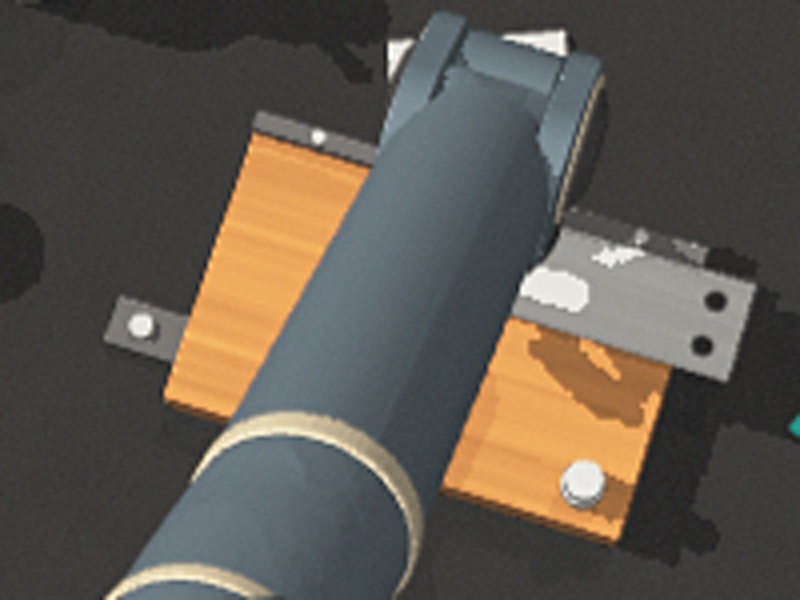

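The strip slid well. Its nose corners are at crop (755,286) and (728,381), past the block's open end. Next I'll compute how much is left.

```bash
python3 - <<'E'
from rig import *
from h import *
c={k:np.array(v) for k,v in camera_params("top").items() if k in("K","position","rotation")}
f=lambda u,v,z:B(ray(c,((u+.5)/4-.5+200,(v+.5)/4-.5+160),z)).round(1)
print("nose",f(755,286,.046),f(728,381,.046),"holes",f(715,301,.046),f(702,346,.046),"lip",f(670,367,.04),f(621,541,.04))
s=st("now")
tcp=sense(); p,d=camera("wrist");cv2.imwrite("pics/wr.png",p[:,:,::-1]); print(camera_params("wrist"))
E
```

```text
nose [172.6  77.1] [173.2  17.8] holes [152.6  61.4] [152.9  33.3] lip [138.6  16.9] [140.5 -90.1]
now [20.3 43.1] 0.0678 [-0.9 -0.4] -0.5 15.07
{'K': array([[371.64829954,   0.        , 322.53076233],
       [  0.        , 371.64829954, 239.59684366],
       [  0.        ,   0.        ,   1.        ]]), 'tool_from_camera': array([[-9.06006845e-04, -2.99606305e-01,  9.54062493e-01,
        -1.17901838e-01],
       [-1.20545846e-04, -9.54062845e-01, -2.99606530e-01,
         7.63666683e-02],
       [ 9.99999582e-01, -3.86453837e-04,  8.28271173e-04,
        -1.97795113e-04],
       [ 0.00000000e+00,  0.00000000e+00,  0.00000000e+00,
         1.00000000e+00]])}
```

View pics/wr.png

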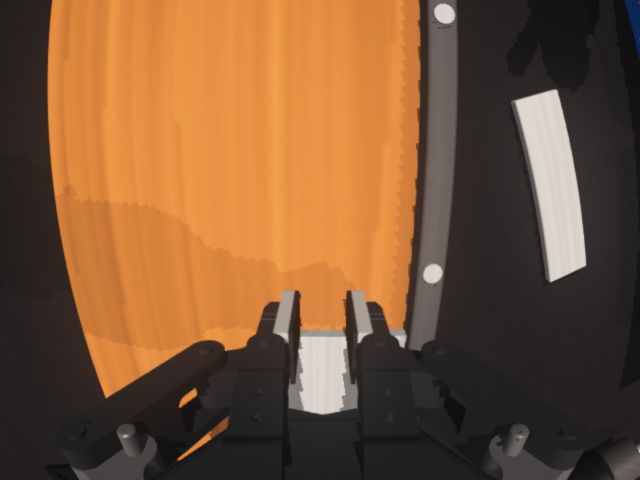

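The corners and holes agree on nose x = 172.8 mm, so about 7 mm remains. The wrist view shows the fingertips at the tail edge (row 330) and the strip beside the fence. I'll push the rest, then square it up against the fence and check.

```bash
python3 - <<'E'
from rig import *
from h import *
z=sense()["position"][2]
move_l(W(27.7,43,z),feed=.02); st("push")
move_l(W(10,43,z+.002),feed=.08); move_l(W(10,43,.15),feed=.2)
command_gripper(.05)
movep(W(90,-8,.15),ori(180)); 
move_l(W(90,-8,.085),feed=.15)
print(move_l(W(90,-8,.04),feed=.03,until_force=4)); z=st("touch")["position"][2]+.0025
move_l(W(90,-8,z),feed=.05); st("up")
print(move_l(W(90,16,z),feed=.02,until_force=14)); st("press")
move_l(W(90,-10,z+.002),feed=.08); move_l(W(90,-10,.15),feed=.2); 
movep(W(-250,-60,.25),ori(180)); st("away")
p,d=camera("top");cv2.imwrite("pics/top4.png",cv2.resize(p[160:310,200:400,::-1],None,fx=4,fy=4,interpolation=cv2.INTER_CUBIC))
E
```

```text
push [28.1 43. ] 0.0679 [-1.1  0.5] -0.4 15.65
True
touch [90.  -7.9] 0.062 [ 0.6 -0.9] 6.5 19.72
up [90. -8.] 0.0644 [-0.1 -0.3] -0.6 19.97
True
press [90.3  9.1] 0.063 [0.6 1. ] 0.6 21.04
away [-247.7  -58.8] 0.2492 [-0.2 -0.7] 0.4 23.34
```

View pics/top4.png

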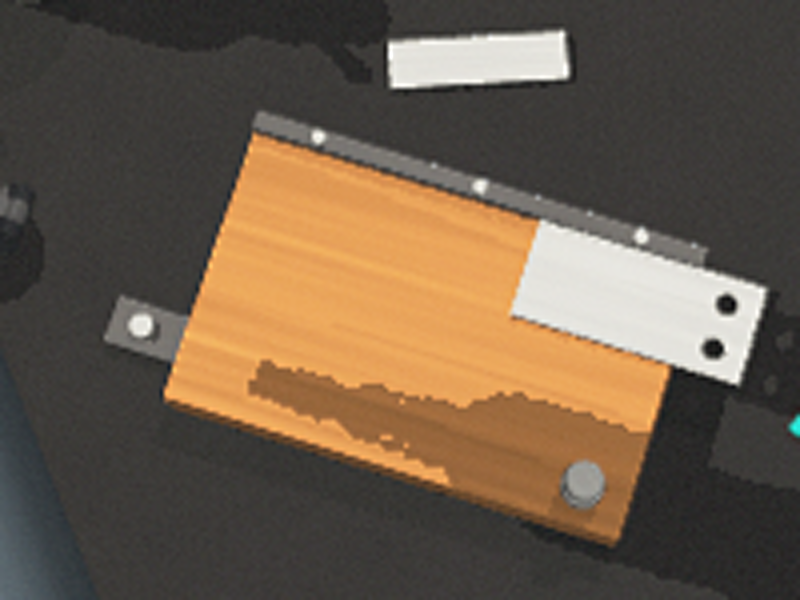

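The strip is flush along the fence and overhanging. I read its corners as (539,220), (767,289), (740,385) and (511,315), and its holes as (726,304) and (712,349).

```bash
python3 - <<'E'
from rig import *
from h import *
print(top_strip([(539,220),(767,289),(740,385),(511,315)]))
c={k:np.array(v) for k,v in camera_params("top").items() if k in("K","position","rotation")}
f=lambda u,v,z:B(ray(c,((u+.5)/4-.5+200,(v+.5)/4-.5+160),z)).round(1)
print("holes",f(726,304,.046),f(712,349,.046),"lip",f(670,367,.04),f(619,543,.04),"corners -x",f(165,400,.04),f(252,135,.04),"socket",f(584,482,.078))
E
```

```text
(array([110.1,  47.6]), np.float64(0.09), [[-0.6, 0.1], [-0.2, -0.2], [0.5, -0.1], [0.3, 0.3]])
holes [159.3  61.6] [159.   33.3] lip [138.6  16.9] [139.7 -91.5] corners -x [-138.6  -90. ] [-140.3   78. ] socket [109.9 -68.8]
```

```bash
python3 - <<'E'
from rig import *
print(sense()["time_s"]); finish_job()
E
```

```text
23.3917
the job is handed in; nothing more can be done
```

The strip is flush along the fence with its holed end overhanging by about 40 mm, and I handed the job in at 23.4 s. I pushed it with the fingertips only: first sideways to the fence, then from the tail along +x. A last press squared it against the fence, and then I moved the hand clear.

**Final check (overhead camera):**
- **Position:** the strip's centre is at block (110.1, 47.6) mm, against a target of (110, 48), and it is turned 0.09°.
- **Holed end:** it sits at about x = 180 mm from the strip corners and about 179 mm from the holes. The two agree within 1 mm, and both are inside the 174–186 mm limits.
- **Bystanders:** the socket reads within about 2 mm of its starting place, which is reading error. The spare strip looks unmoved in the pictures. I did not re-measure the cup, driver, wrench or gun, but the arm never went down near them.

**Mismatches:** during the sideways push, the readings taken after each stop were lower than the force that stopped it. I therefore judged flushness from the pictures rather than from force. I checked that the strip was flat only by eye, not by depth.

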